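Close the filler of a bench hydraulic pump after topping up

TASK

The hand pump's tank has just been topped up: lift the fill strainer out of the filler neck by its red handle and stand it upright in the steel drip tray. Then swing the hinged black filler cap over onto the neck, press it lightly onto its thread and screw it down clockwise, as many turns as it takes, until it is tight on its gasket. Leave the other things on the bench and in the tray where they are.

Things in the scene. Friction and masses are not known exactly. Their poses are not given: they have to be found in the camera images.
- neck_rim (a point): Centre of the top edge of the steel filler neck on the yellow tank: 42 mm outside, 37 mm bore, rim 150 mm above the table, 30 mm above the tank's top. Z is up; x points level from the neck to the cap's hinge, y along the hinge pin. The pump is fixed. Behind the hinge its stowed lever reaches 150 mm above the table; a gauge 115 mm to the -y side reaches 187 mm.
- cap_hinge (a point): Middle of the cap strap's hinge pin, 70 mm from neck_rim along its x, at the same height, axes as neck_rim. With the strap fully open the cap reaches 85 mm behind this pin (along x) and 85 mm above it; there is free space for shut fingers behind it, down to 30 mm above the pin's height.
- strap (a joint): Angle (rad) of the steel strap that carries the cap: 0 = level, cap over the neck; 1.95 = open, resting on its stop, cap leaning back beyond the hinge. Pushed towards the neck with about 1 N at the cap's upper edge to below about 1.2, it sinks shut by its own weight in about 1 s. Closed, the strap's upper face is 3 mm above neck_rim: keep fingertips above it.
- cap_top (a point): Centre of the top (outer) face, with a red disc, of the captive black cap; z is its axis, out of its top. Top part: a fluted round grip 58 mm across, 28 mm tall; below, a 54 mm body in the strap's ring. A light spring (2 N) holds it up, its top 48.5 mm above neck_rim when closed. Pressed down, it meets the thread at 38 to 47 mm; gasket touches at 34.5, tight from 33.5 down, stop at 32 mm.
- cap (a joint): Turning angle (rad) of the cap, growing anticlockwise seen from its top; its zero says nothing of where the thread starts. Two-start right-hand thread, 18 mm a turn: press lightly (5 N) and turn clockwise; 110 to 300 degrees to tight. Let go before the thread has caught, it rises again. From the gasket on it stiffens to 0.4 N m; at the stop it no longer follows and the fingers slip.
- strainer_centre (a point): Centre, half-way up, of the loose fill strainer, 131 mm tall, about 0.3 kg: steel tube 32 mm across with a flat bottom 65.5 mm below this centre, a 49 mm flange, an 81 mm bowl and a red bail handle over it. Z up when standing. The handle's bar, 10 mm thick, 46 mm long, lies along x, 60.5 mm above the centre, 37 mm clear of the bowl. At the start the tube hangs 50 mm deep in the neck.
- tray: Steel drip tray, fixed, 200 mm (x) by 250 mm (y) outside, 30 mm high, walls and floor 4 mm; origin at the centre of its underside. The strainer shall stand in its free part.
- filter_centre (a point): Centre of a white spin-on oil filter (78 mm across, 88 mm tall) standing in the tray towards its -y end: leave alone.
- spanner: Steel spanner, 170 mm, lying on the table in front of the pump: leave alone. Origin at its middle, on the underside.
- screwdriver: Red screwdriver, 180 mm, lying in front of the tray: leave alone. Origin at its middle, on the underside.
- bottle: Red threadlocker bottle, 42 mm across, 118 mm tall, behind the pump: leave alone. Origin at its underside.
- tub: Closed white grease tub with a blue lid, 76 mm across, 68 mm tall, behind the tray: leave alone. Origin at its underside.
- bracket: Yellow bracket, 140 mm long and 50 mm tall, nearest the robot: leave alone. Origin at the middle of its underside.
- drill: Cordless drill standing on its battery at the back, 190 mm tall: leave alone. Origin at its underside.
There are look-alikes about, which are no part of the job. What is shaped like the part that bears strainer_centre but purple or turquoise is not meant.

How it is judged (in metres and radians):
On the way, in this order (a step that is already met when the one before it is completed fails the run):
1. the strainer stands upright in the drip tray, let go (x of strainer_centre in the frame of tray between -0.096 and 0.096 m and y of strainer_centre in the frame of tray between -0.121 and 0.121 m and z of strainer_centre in the frame of tray below 0.076 m and angle between strainer_centre's own z axis and vertical below 0.12 rad and contact force between the fingers and strainer below 0.1 N), for 0.2 s.
2. the cap lies over the neck, its strap level (value of joint strap below 0.08 rad), for 0.2 s.
At the end, for the whole second after the job is handed in: The strainer stands upright (within 7 degrees) and at rest on the drip tray's floor; the strap is level (under 0.05 rad) and the cap is screwed down so that its top is at most 33.5 mm above the neck's rim, that is, the gasket is squeezed by at least 1 mm (x of strainer_centre in the frame of tray between -0.096 and 0.096 m and y of strainer_centre in the frame of tray between -0.121 and 0.121 m and z of strainer_centre in the frame of tray below 0.076 m and angle between strainer_centre's own z axis and vertical below 0.12 rad and linear speed of strainer below 0.02 m/s and value of joint strap below 0.05 rad and z of cap_top in the frame of neck_rim below 0.0335 m); the robot touches nothing.
It fails at once if the oil filter in the tray is moved by more than 30 mm or tipped (distance of filter_centre from where it was at the start of the episode above 0.03 m or angle between filter_centre's own z axis and vertical above 0.5 rad).
It fails at once if another thing on the bench is moved by more than 40 mm (distance of any of spanner, screwdriver, bottle, tub, bracket, drill from where it was at the start of the episode above 0.04 m).
It also fails if it takes over 72 s, if anything falls off the work surface, if the arm or the gripper's body presses on something with over 40 N, if the wrist force passes 120 N, or if a joint passes its speed limit or range.

ROBOT

A 7-joint arm with a two-finger parallel gripper is mounted at the origin on the work surface. World frame = base frame: x ahead of the robot, y to its left, z up, the work surface at z = 0. Lengths are in m, angles in degrees, forces in N, time in s.
With the tool pointing down it reaches from about 0.35 to 0.9 m from the base axis. Payload 7.2 kg.
Tool frame: the origin (TCP) lies at the centre of the arm's flange, where the gripper is bolted on; the fingertips stand 173 mm ahead of it and the grasp point (between the pads) lies 155 mm ahead of it; z points along the fingers, y is the line along which they close (so a half turn about z gives the same grasp; the last joint's range is limited). The gripper opens to 85 mm and grips with 20 to 120 N. Pads are 22 mm wide; open, the fingers measure 114 mm over their backs; the gripper's body (76 mm by 85 mm) begins 54 mm behind the grasp point. The pads swing forward as they close: fully open they stand 13 mm farther back than shut.
Start: joints at [-74.496, 23.554, -0.728, 91.456, 0.321, 64.991, -4.71], TCP at [0.208, 0.589, 0.405] pointing down, gripper open.
Joint ranges: [-169.25, 169.25], [-16.82, 113.86], [-84.01, 82.57], [7.8, 145.47], [-59.2, 239.2], [7.22, 106.19], [-163.78, 163.78]. Speed limits (degrees/s): [136.94, 136.94, 172.46, 172.46, 180, 180, 180].

INTERFACE

Orientations are given as [roll, pitch, yaw] about the fixed x, y, z axes, in that order (R = Rz(yaw) Ry(pitch) Rx(roll)).
In Python, from rig import get_obs, get_image, sign_off gives the robot as it stands.
- The arm moves only by the tool carry_out, never from a script. Its argument "motion" is a list of rows, each an object with "travel": the shift along the world's x, y, z scaled (see below), a list of three; "turn": the turn about the world's z scaled (see below); "hand": the opening in per cent of the stroke, from 0 (shut) to 100 (fully open). A call has exactly 8 rows; each row shifts and turns the commanded pose from where the row before left it; what a row does not reach is not made up. The controller multiplies each number of a shift by 500 mm and each number of a turn by 180 degrees. A row lasts 1/12 s, in which the tool goes at most 41.7 mm and 7.16 degrees, less where a joint would pass 70% of its speed; a pose out of reach is approached as far as the arm can. A call with a number of a shift or a turn outside -1 to 1 is refused whole. A call with a gripper value outside its range is refused whole. The fingers move at their own pace and stop on an object; the grip force is fixed at half the most. Time passes only in rows, so rows that do not move let the fingers close, or fill a call up. It gives the time, the measured TCP pose, the force, the opening and the grip force at its end, in the units of the state.
- get_obs(): the state, without advancing time (a new reading comes with each control period).
- get_image(name): name is "side" or "top"; returns a dict with "frame" (400x640x3 uint8, blue, green, red), "vfov" (degrees; the focal length in pixels is half the picture's height over the tangent of half this angle, whatever the lens; pixels are square), "cx", "cy" (the principal point, pixels), "D" ([k1, k2, p1, p2, k3] as OpenCV has them; the pictures are not rectified), "R" (3x3) and "t" (3): a world point X has camera coordinates R X + t. Camera axes: x right, y down, z forward; pixel columns grow to the right and rows downward; lengths in m; the calibration is good to about 2 mm. A picture is of the moment at which its call begins. There is no depth.
- sign_off(): hands the job in; it is judged then, once.
The state is a dict: "clock": time; "joint_pos": joint angles; "joint_velocities": joint speeds; "effort": joint torques, N m; "tool_pos": TCP position; "tool_rot": TCP orientation; "ft_force": force on the tool from outside, world axes, zero at the start; "torque": the same for the moment, N m; "opening": finger opening in m; "grip_force": force on a finger pad.
Only numpy, scipy, OpenCV 4.12 (cv2) and the standard library are available. Lean on these libraries where they do the work, as an engineer would, in place of code of your own. Each camera call takes 0.05 s, during which the arm holds its last target. There are 200 camera calls.

## Working session

There is one attempt and no reset: what is moved stays moved. The work goes in short steps, Python scripts to look and compute and a tool call to move; the robot and the scene stay as the last step left them, time stands still between calls to the robot, and variables do not carry over. Pictures are saved under pics/ and viewed, at most 10 in all, crops included, and the job is handed in when it is done.

Besides the shell and the picture viewer there is one more tool, called after "Request:" as name(argument=value, ...), one argument or row to a line, values as JSON. carry_out: Moves the arm, as the interface text tells. Its arguments: {"type":"object","properties":{"motion":{"type":"array"}},"required":["motion"]}

```bash
mkdir -p pics
cat > h.py <<'E'
import numpy as np, cv2
from rig import get_obs, get_image, sign_off
def K(im):
    f=im["frame"].shape[0]/2/np.tan(np.radians(im["vfov"]/2))
    return np.array([[f,0,im["cx"]],[0,f,im["cy"]],[0,0,1]])
def ray(im,uv):
    p=cv2.undistortPoints(np.array([[uv]],float),K(im),np.array(im["D"],float))[0,0]
    R=np.array(im["R"]);t=np.array(im["t"])
    return -R.T@t, R.T@np.array([p[0],p[1],1])
def plane(im,uv,z):
    o,d=ray(im,uv); return o+d*(z-o[2])/d[2]
def tri(ia,a,ib,b):
    o1,d1=ray(ia,a);o2,d2=ray(ib,b)
    s=np.linalg.lstsq(np.c_[d1,-d2],o2-o1,rcond=None)[0]
    p,q=o1+s[0]*d1,o2+s[1]*d2
    return (p+q)/2,np.linalg.norm(p-q)
def proj(im,X):
    r=cv2.Rodrigues(np.array(im["R"],float))[0]
    return cv2.projectPoints(np.atleast_2d(np.array(X,float)),r,np.array(im["t"],float),K(im),np.array(im["D"],float))[0][:,0]
E
python3 - <<'E'
from h import *
import pickle
o=get_obs();print(o)
for n in("side","top"):
    im=get_image(n);cv2.imwrite(f"pics/{n}0.png",im["frame"]);pickle.dump(im,open(n+"0.pkl","wb"))
    print(n,im["vfov"],im["cx"],im["cy"],im["D"],-np.array(im["R"]).T@np.array(im["t"]))
E
```

```text
{'clock': 0.0, 'joint_pos': array([-74.49460149,  23.59963167,  -0.72841865,  91.50604492,
         0.32033205,  64.99126288,  -4.70986025]), 'joint_velocities': array([-0.11921034, -0.01642141,  0.02551513,  0.01197705,  0.0360764 ,
       -0.00223405,  0.07500223]), 'effort': array([ 5.17305198e-04, -6.00611758e+01,  6.82518426e-01, -2.99409074e+01,
        1.38710326e-02,  1.08090945e-02, -1.93323365e-05]), 'tool_pos': array([0.20767627, 0.58923979, 0.40384277]), 'tool_rot': array([-1.79905301e+02,  6.25987681e-03,  1.60588155e+02]), 'ft_force': array([-0.02277298, -0.22161417, -0.04861196]), 'torque': array([ 0.02538707, -0.02487977, -0.04682988]), 'grip_force': 0.0, 'opening': 0.08570214311024371}
side 42.75544446794151 317.0970128928674 196.88610124373884 [0.03862588 0.         0.         0.         0.        ] [ 0.41379251 -1.06813321  1.06475998]
top 51.40750640434513 321.84442287667713 192.63590323990312 [0.02977824 0.         0.         0.         0.        ] [ 0.42158888 -0.01869656  1.04609864]
```

View pics/side0.png

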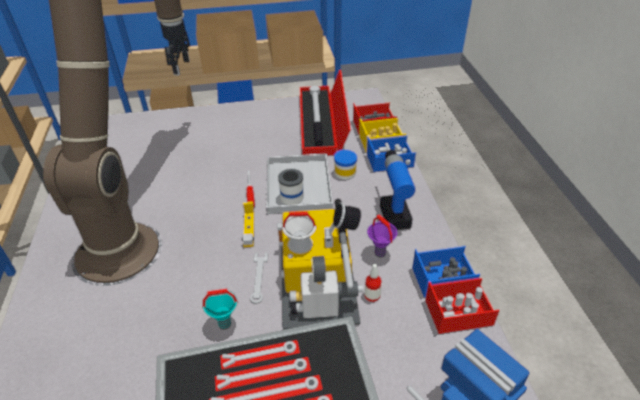

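View pics/top0.png

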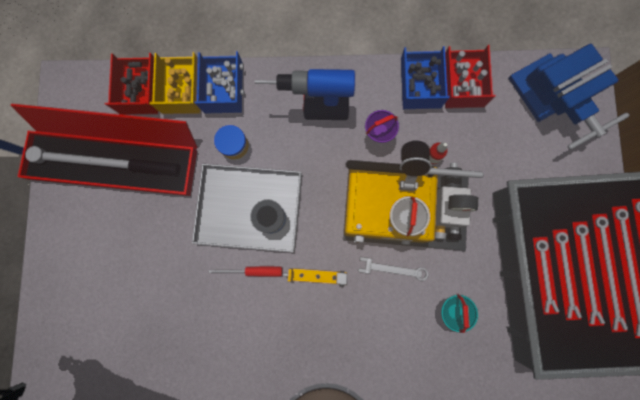

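The side view shows the strainer's bowl at (298,230), the cap at (347,216) and the tray at (297,183). In the top view the strainer is at (409,216), the open cap at (416,158), the hinge near (409,184), the tray at (248,209) and the filter at (268,217). I'll zoom in on the pump next.

Run:
```python
from h import *
a=cv2.imread("pics/top0.png")[135:255,340:490];b=cv2.imread("pics/side0.png")[190:310,265:365]
r=lambda x:cv2.resize(x,None,fx=3.2*0+3.1,fy=3.1,interpolation=cv2.INTER_CUBIC)
cv2.imwrite("pics/crop0.png",np.hstack([r(a),r(b)]))
import pickle
T=pickle.load(open("top0.pkl","rb"));S=pickle.load(open("side0.pkl","rb"))
def red(im,x0,y0,x1,y1):
    h=cv2.cvtColor(im["frame"],cv2.COLOR_BGR2HSV);m=((h[...,0]<8)|(h[...,0]>172))&(h[...,1]>150)&(h[...,2]>70)
    k=np.zeros_like(m);k[y0:y1,x0:x1]=1;m&=k
    p=np.argwhere(m)[:,::-1];return p
p=red(T,385,190,435,245);q=red(S,275,195,325,240)
for w in(p,q):print(len(w),w.mean(0),w.min(0),w.max(0),cv2.minAreaRect(w.astype(np.float32)))
# tray corners on z=.03
for uv in[(204,166),(301,172),(296,252),(194,244)]:print(plane(T,uv,.03).round(3))
for uv in[(409,216)]:print(plane(T,uv,.21).round(3))
print("filter",plane(T,(268,216),.095), plane(T,(268,216),.09))
```

```text
132 [413.         213.98484848] [408 198] [416 234] ((412.7012023925781, 216.1890106201172), (5.411145210266113, 36.44240951538086), 6.340191841125488)
79 [298.11392405 214.29113924] [284 211] [313 223] ((298.30047607421875, 216.71376037597656), (11.579324722290039, 29.01723861694336), 88.02507019042969)
[0.643 0.296 0.03 ]
[0.624 0.053 0.03 ]
[0.427 0.066 0.03 ]
[0.45  0.315 0.03 ]
[ 0.495 -0.176  0.21 ]
filter [0.50927649 0.12472973 0.095     ] [0.50973747 0.12548373 0.09      ]
```

View pics/crop0.png

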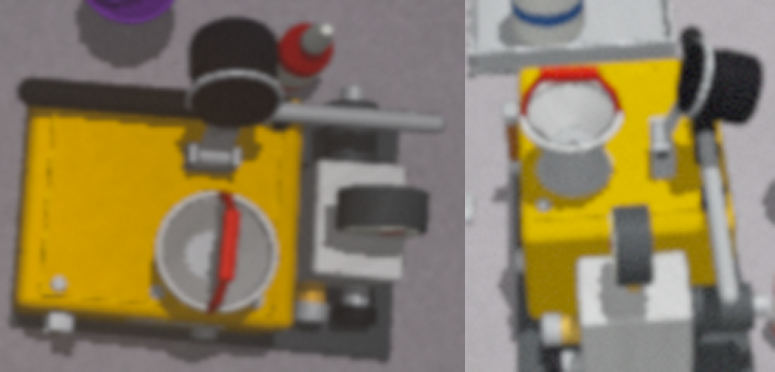

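The crop shows the strainer bowl rim centred at about (410,215.6) and the red bar at about (414,213) in the top view. The hinge pin is at about (409,185). The cap leans back, and its face with the red disc points away from the neck.

Run:
```python
from h import *
import pickle
T=pickle.load(open("top0.pkl","rb"));S=pickle.load(open("side0.pkl","rb"))
print("bar",plane(T,(414,213.4),.23), "ends",plane(T,(415.2,201.8),.228),plane(T,(412.9,225.3),.228))
print("bowl",plane(T,(410,215.6),.189))
c=lambda x,y:(340+x/3.1,135+y/3.1); d=lambda x,y:(265+(x-465)/3.1,190+y/3.1)
print("bar tri",tri(T,c(230,243),S,d(566,74)))
print("bar side plane",plane(S,d(566,74),.228))
print("hinge L,R",plane(T,c(190,157),.15),plane(T,c(241,155),.15))
print("hinge tri",tri(T,c(215,156),S,d(659,128)))
print("tank corners z.12",[plane(T,c(*p),.12).round(3) for p in[(20,300),(293,325),(300,120),(38,105)]])
print("cap rim (inner ring edge) ",plane(T,c(235,105),.2))
for e in [(235,95),(212,300)]:
  print(plane(T,c(*e),.19))
```

```text
bar [ 0.49772994 -0.18252216  0.23      ] ends [ 0.52081377 -0.18631232  0.228     ] [ 0.47461675 -0.17972133  0.228     ]
bowl [ 0.49713622 -0.18238229  0.189     ]
bar tri (array([ 0.497613  , -0.18348057,  0.22706388]), np.float64(0.0008182856351987382))
bar side plane [ 0.49710864 -0.18450767  0.228     ]
hinge L,R [ 0.56609861 -0.17388226  0.15      ] [ 0.56692699 -0.2094373   0.15      ]
hinge tri (array([ 0.56666774, -0.18941894,  0.16024947]), np.float64(0.003566669560357987))
tank corners z.12 [array([ 0.469, -0.054,  0.12 ]), array([ 0.449, -0.247,  0.12 ]), array([ 0.597, -0.259,  0.12 ]), array([ 0.611, -0.07 ,  0.12 ])]
cap rim (inner ring edge)  [ 0.59257453 -0.19637469  0.2       ]
[ 0.60145879 -0.19878177  0.19      ]
[ 0.46400286 -0.17744905  0.19      ]
```

Request:
carry_out(
  motion=[
    {"travel": [0.024, -0.064, 0.008], "turn": 0.0026, "hand": 100},
    {"travel": [0.024, -0.064, 0.008], "turn": 0.0026, "hand": 100},
    {"travel": [0.024, -0.064, 0.008], "turn": 0.0026, "hand": 100},
    {"travel": [0.024, -0.064, 0.008], "turn": 0.0026, "hand": 100},
    {"travel": [0.024, -0.064, 0.008], "turn": 0.0026, "hand": 100},
    {"travel": [0.024, -0.064, 0.008], "turn": 0.0026, "hand": 100},
    {"travel": [0.024, -0.064, 0.008], "turn": 0.0026, "hand": 100},
    {"travel": [0.024, -0.064, 0.008], "turn": 0.0026, "hand": 100},
  ],
)

```text
clock: 0.77
tool_pos: [0.304, 0.3317, 0.4366]
tool_rot: [-180.0, -0.0, 164.4]
ft_force: [0.1, 0.3, 0.5]
opening: 0.0857
grip_force: 0.0
```

Request:
carry_out(
  motion=[
    {"travel": [0.024, -0.064, 0.004], "turn": 0.0026, "hand": 100},
    {"travel": [0.024, -0.064, 0.004], "turn": 0.0026, "hand": 100},
    {"travel": [0.024, -0.064, 0.004], "turn": 0.0026, "hand": 100},
    {"travel": [0.024, -0.064, 0.004], "turn": 0.0026, "hand": 100},
    {"travel": [0.024, -0.064, 0.004], "turn": 0.0026, "hand": 100},
    {"travel": [0.024, -0.064, 0.004], "turn": 0.0026, "hand": 100},
    {"travel": [0.024, -0.064, 0.004], "turn": 0.0026, "hand": 100},
    {"travel": [0.024, -0.064, 0.004], "turn": 0.0026, "hand": 100},
  ],
)

```text
clock: 1.43
tool_pos: [0.3997, 0.0756, 0.4528]
tool_rot: [180.0, -0.0, 168.1]
ft_force: [0.5, 0.9, -0.7]
opening: 0.0854
grip_force: 0.0
```

Request:
carry_out(
  motion=[
    {"travel": [0.024, -0.064, 0], "turn": 0.0026, "hand": 70},
    {"travel": [0.024, -0.064, 0], "turn": 0.0026, "hand": 70},
    {"travel": [0.024, -0.064, 0], "turn": 0.0026, "hand": 70},
    {"travel": [0.024, -0.064, 0], "turn": 0.0026, "hand": 70},
    {"travel": [0.024, -0.064, 0], "turn": 0.0026, "hand": 70},
    {"travel": [0.024, -0.064, 0], "turn": 0.0026, "hand": 70},
    {"travel": [0.024, -0.05, 0], "turn": 0.0026, "hand": 70},
    {"travel": [0, 0, 0], "turn": 0, "hand": 70},
  ],
)

```text
clock: 2.1
tool_pos: [0.4844, -0.1443, 0.4527]
tool_rot: [-179.8, 0.1, 171.1]
ft_force: [-1.0, -0.1, -0.4]
opening: 0.0596
grip_force: 0.0
```

Request:
carry_out(
  motion=[
    {"travel": [0.013, -0.039, 0], "turn": 0.005, "hand": 60},
    {"travel": [0.013, -0.038, 0], "turn": 0, "hand": 60},
    {"travel": [0, 0, -0.03], "turn": 0, "hand": 60},
    {"travel": [0, 0, -0.03], "turn": 0, "hand": 60},
    {"travel": [0, 0, -0.03], "turn": 0, "hand": 60},
    {"travel": [0, 0, -0.03], "turn": 0, "hand": 60},
    {"travel": [0, 0, -0.022], "turn": 0, "hand": 60},
    {"travel": [0, 0, 0], "turn": 0, "hand": 60},
  ],
)

```text
clock: 2.77
tool_pos: [0.4961, -0.1772, 0.3795]
tool_rot: [180.0, -0.2, 172.3]
ft_force: [-1.0, 0.5, 0.1]
opening: 0.0512
grip_force: 0.0
```

Request:
carry_out(
  motion=[
    {"travel": [0, 0, 0], "turn": 0, "hand": 0},
    {"travel": [0, 0, 0], "turn": 0, "hand": 0},
    {"travel": [0, 0, 0], "turn": 0, "hand": 0},
    {"travel": [0, 0, 0], "turn": 0, "hand": 0},
    {"travel": [0, 0, 0], "turn": 0, "hand": 0},
    {"travel": [0, 0, 0], "turn": 0, "hand": 0},
    {"travel": [0, 0, 0], "turn": 0, "hand": 0},
    {"travel": [0, 0, 0], "turn": 0, "hand": 0},
  ],
)

```text
clock: 3.43
tool_pos: [0.4969, -0.1784, 0.3824]
tool_rot: [-180.0, 0.1, 172.2]
ft_force: [-0.1, -1.2, 5.5]
opening: 0.0089
grip_force: 59.8
```

Request:
carry_out(
  motion=[
    {"travel": [0, 0, 0.01], "turn": 0, "hand": 0},
    {"travel": [0, 0, 0.02], "turn": 0, "hand": 0},
    {"travel": [0, 0, 0.025], "turn": 0, "hand": 0},
    {"travel": [0, 0, 0.025], "turn": 0, "hand": 0},
    {"travel": [0, 0, 0.025], "turn": 0, "hand": 0},
    {"travel": [0, 0, 0.025], "turn": 0, "hand": 0},
    {"travel": [0, 0, 0.02], "turn": 0, "hand": 0},
    {"travel": [0, 0, 0], "turn": 0, "hand": 0},
  ],
)

```text
clock: 4.1
tool_pos: [0.497, -0.1782, 0.4588]
tool_rot: [180.0, 0.2, 172.3]
ft_force: [0.2, -0.4, -2.9]
opening: 0.0085
grip_force: 58.6
```

Request:
carry_out(
  motion=[
    {"travel": [0.002, 0.02, 0], "turn": 0, "hand": 0},
    {"travel": [0.005, 0.04, 0], "turn": 0, "hand": 0},
    {"travel": [0.007, 0.06, 0], "turn": 0, "hand": 0},
    {"travel": [0.007, 0.06, 0], "turn": 0, "hand": 0},
    {"travel": [0.007, 0.06, 0], "turn": 0, "hand": 0},
    {"travel": [0.007, 0.06, 0], "turn": 0, "hand": 0},
    {"travel": [0.007, 0.06, 0], "turn": 0, "hand": 0},
    {"travel": [0.007, 0.06, 0], "turn": 0, "hand": 0},
  ],
)

```text
clock: 4.77
tool_pos: [0.5206, 0.0344, 0.4557]
tool_rot: [-180.0, -0.1, 172.3]
ft_force: [1.1, -0.1, -3.5]
opening: 0.0087
grip_force: 58.6
```

Request:
carry_out(
  motion=[
    {"travel": [0.007, 0.06, 0], "turn": 0, "hand": 0},
    {"travel": [0.007, 0.06, 0], "turn": 0, "hand": 0},
    {"travel": [0.007, 0.06, 0], "turn": 0, "hand": 0},
    {"travel": [0.007, 0.06, 0], "turn": 0, "hand": 0},
    {"travel": [0.007, 0.06, 0], "turn": 0, "hand": 0},
    {"travel": [0.004, 0.05, 0], "turn": 0, "hand": 0},
    {"travel": [0, 0.03, 0], "turn": 0, "hand": 0},
    {"travel": [0, 0.03, 0], "turn": 0, "hand": 0},
  ],
)

```text
clock: 5.43
tool_pos: [0.54, 0.2387, 0.4555]
tool_rot: [-179.9, -0.1, 172.3]
ft_force: [0.2, -0.7, -2.3]
opening: 0.0086
grip_force: 58.6
```

Request:
carry_out(
  motion=[
    {"travel": [0, 0, -0.02], "turn": 0, "hand": 0},
    {"travel": [0, 0, -0.045], "turn": 0, "hand": 0},
    {"travel": [0, 0, -0.045], "turn": 0, "hand": 0},
    {"travel": [0, 0, -0.045], "turn": 0, "hand": 0},
    {"travel": [0, 0, -0.045], "turn": 0, "hand": 0},
    {"travel": [0, 0, -0.045], "turn": 0, "hand": 0},
    {"travel": [0, 0, -0.035], "turn": 0, "hand": 0},
    {"travel": [0, 0, 0], "turn": 0, "hand": 0},
  ],
)

```text
clock: 6.1
tool_pos: [0.5393, 0.235, 0.3126]
tool_rot: [-179.7, -0.3, 172.1]
ft_force: [-0.8, -0.7, -3.4]
opening: 0.0087
grip_force: 58.8
```

Run:
```python
from h import *
import pickle
I={n:get_image(n) for n in("top","side")};pickle.dump(I,open("p1.pkl","wb"))
r=lambda x,s:cv2.resize(x,(390,390),interpolation=cv2.INTER_CUBIC)
a=I["top"]["frame"][130:270,170:310];b=I["side"]["frame"][100:240,240:380]
cv2.imwrite("pics/p1.png",np.hstack([r(a,0),r(b,0)]))
```

```text
(no output)
```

View pics/p1.png

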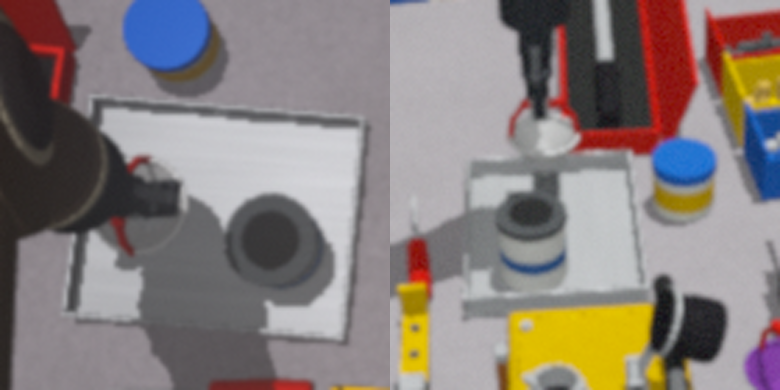

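The crop shows the held bowl over the free part of the tray, clear of the filter: bowl at (145,205), filter at (272,240). Lowering it now.

Request:
carry_out(
  motion=[
    {"travel": [0, 0, -0.02], "turn": 0, "hand": 0},
    {"travel": [0, 0, -0.016], "turn": 0, "hand": 0},
    {"travel": [0, 0, -0.008], "turn": 0, "hand": 0},
    {"travel": [0, 0, -0.004], "turn": 0, "hand": 0},
    {"travel": [0, 0, -0.003], "turn": 0, "hand": 0},
    {"travel": [0, 0, 0], "turn": 0, "hand": 0},
    {"travel": [0, 0, 0], "turn": 0, "hand": 0},
    {"travel": [0, 0, 0], "turn": 0, "hand": 0},
  ],
)

```text
clock: 6.87
tool_pos: [0.5409, 0.237, 0.2915]
tool_rot: [180.0, 0.0, 172.3]
ft_force: [0.4, -0.7, -3.5]
opening: 0.0085
grip_force: 58.9
```

Request:
carry_out(
  motion=[
    {"travel": [0, 0, -0.002], "turn": 0, "hand": 0},
    {"travel": [0, 0, -0.002], "turn": 0, "hand": 0},
    {"travel": [0, 0, -0.002], "turn": 0, "hand": 0},
    {"travel": [0, 0, -0.002], "turn": 0, "hand": 0},
    {"travel": [0, 0, 0], "turn": 0, "hand": 0},
    {"travel": [0, 0, 0], "turn": 0, "hand": 0},
    {"travel": [0, 0, 0], "turn": 0, "hand": 0},
    {"travel": [0, 0, 0], "turn": 0, "hand": 0},
  ],
)

```text
clock: 7.53
tool_pos: [0.5407, 0.237, 0.2872]
tool_rot: [180.0, 0.0, 172.2]
ft_force: [-0.2, -0.9, -3.0]
opening: 0.0091
grip_force: 58.9
```

Request:
carry_out(
  motion=[
    {"travel": [0, 0, -0.002], "turn": 0, "hand": 0},
    {"travel": [0, 0, -0.001], "turn": 0, "hand": 0},
    {"travel": [0, 0, 0], "turn": 0, "hand": 0},
    {"travel": [0, 0, 0], "turn": 0, "hand": 0},
    {"travel": [0, 0, 0], "turn": 0, "hand": 0},
    {"travel": [0, 0, 0], "turn": 0, "hand": 0},
    {"travel": [0, 0, 0], "turn": 0, "hand": 0},
    {"travel": [0, 0, 0], "turn": 0, "hand": 0},
  ],
)

```text
clock: 8.2
tool_pos: [0.541, 0.237, 0.2863]
tool_rot: [180.0, 0.1, 172.3]
ft_force: [-0.6, -1.3, 6.0]
opening: 0.009
grip_force: 60.0
```

Request:
carry_out(
  motion=[
    {"travel": [0, 0, 0], "turn": 0, "hand": 50},
    {"travel": [0, 0, 0], "turn": 0, "hand": 50},
    {"travel": [0, 0, 0], "turn": 0, "hand": 50},
    {"travel": [0, 0, 0], "turn": 0, "hand": 50},
    {"travel": [0, 0, 0.03], "turn": 0, "hand": 50},
    {"travel": [0, 0, 0.05], "turn": 0, "hand": 50},
    {"travel": [0, 0, 0.08], "turn": 0, "hand": 50},
    {"travel": [0, 0, 0.08], "turn": 0, "hand": 50},
  ],
)

```text
clock: 8.87
tool_pos: [0.5403, 0.2368, 0.406]
tool_rot: [-179.9, -0.1, 172.2]
ft_force: [1.1, 0.4, 0.7]
opening: 0.0426
grip_force: 0.0
```

Request:
carry_out(
  motion=[
    {"travel": [0, -0.04, 0.06], "turn": 0, "hand": 0},
    {"travel": [0, -0.08, 0], "turn": 0, "hand": 0},
    {"travel": [0, -0.08, 0], "turn": 0, "hand": 0},
    {"travel": [0, -0.08, 0], "turn": 0, "hand": 0},
    {"travel": [0, -0.08, 0], "turn": 0, "hand": 0},
    {"travel": [0, -0.08, 0], "turn": 0, "hand": 0},
    {"travel": [0, -0.04, 0], "turn": 0, "hand": 0},
    {"travel": [0, 0, 0], "turn": 0, "hand": 0},
  ],
)

```text
clock: 9.53
tool_pos: [0.5401, -0.0091, 0.4362]
tool_rot: [-179.9, 0.1, 171.8]
ft_force: [0.2, -0.4, -0.3]
opening: 0.0001
grip_force: 0.0
```

Run:
```python
from h import *
import pickle
I={n:get_image(n) for n in("top","side")};pickle.dump(I,open("p2.pkl","wb"))
a=I["top"]["frame"][120:260,180:500];b=I["side"]["frame"][100:310,240:400]
cv2.imwrite("pics/p2.png",np.hstack([cv2.resize(a,(480,210)),np.zeros((210,10,3),np.uint8),cv2.resize(b,(160,210))]))
r=lambda x,w,h:cv2.resize(x,(w,h),interpolation=cv2.INTER_CUBIC)
cv2.imwrite("pics/p2.png",np.vstack([r(a,640,280),np.hstack([r(I["side"]["frame"][100:200,240:340],320,320),r(I["side"]["frame"][200:300,265:365],320,320)])]))
```

```text
(no output)
```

View pics/p2.png

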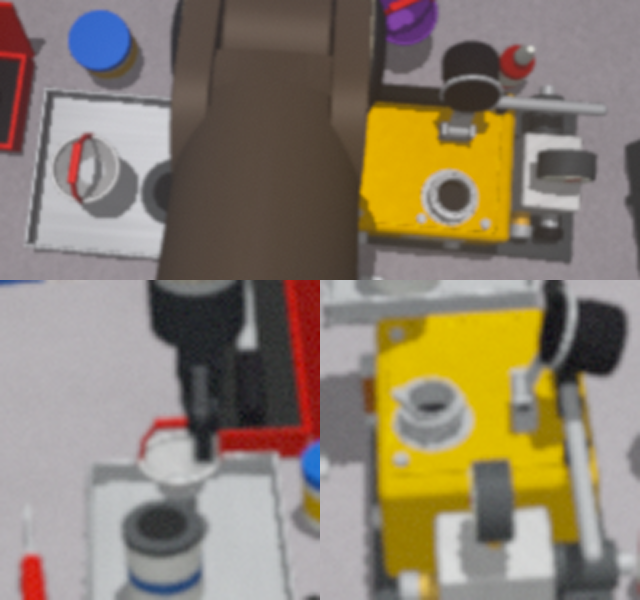

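The strainer stands upright in the tray, handle at (80,165) in the crop. The neck bore is now visible at crop (453,194), which is top pixel (406.5,217). Next I'll locate the neck and cap.

Run:
```python
from h import *
import pickle
I=pickle.load(open("p2.pkl","rb"));T,S=I["top"],I["side"]
g=T["frame"][185:250,380:435].astype(float)
c=lambda x,y:(180+x/2,120+y/2); d=lambda x,y:(265+(x-320)/3.2,200+(y-280)/3.2)
print("neck top",plane(T,c(453,195),.15),"tri",tri(T,c(453,195),S,d(434,402)))
print("neck side",plane(S,d(434,402),.15))
print("hinge",plane(T,c(458,129),.15),plane(S,d(523,390),.15))
n=np.array([.4975,-.1815,.15]);a=np.radians(-6)
h=n+.07*np.array([np.cos(a),np.sin(a),0])
print(h,"pred px",proj(T,[n,h]),proj(S,[n,h]))
# cap model open: strap at 1.95; predicted cap top and rim base
ex=np.array([np.cos(a),np.sin(a),0]);ez=np.array([0,0,1.])
th=1.95
def loc(x,z): # closed coords rel. hinge -> open
    return h+ex*(x*np.cos(th)+z*np.sin(th))+ez*(-x*np.sin(th)+z*np.cos(th))
P=[loc(-.07,.0485),loc(-.07,.0205),loc(-.07-.029,.0485),loc(-.07+.029,.0485)]
print(np.round(P,4));print(proj(T,P));print(proj(S,P))
m=cv2.cvtColor(T["frame"],cv2.COLOR_BGR2GRAY)[130:178,395:435]<60
l,num=cv2.connectedComponents(m.astype(np.uint8))[::-1]
p=np.argwhere(m)[:,::-1]+[395,130];print("dark bbox",p.min(0),p.max(0),p.mean(0))
m=cv2.cvtColor(S["frame"],cv2.COLOR_BGR2GRAY)[198:235,333:362]<60
p=np.argwhere(m)[:,::-1]+[333,198];print("dark bbox side",p.min(0),p.max(0),p.mean(0))
```

```text
neck top [ 0.4965888  -0.18218086  0.15      ] tri (array([ 0.49909307, -0.18351818,  0.14293154]), np.float64(0.003812185222525117))
neck side [ 0.50033875 -0.19016477  0.15      ]
hinge [ 0.56834259 -0.19063625  0.15      ] [ 0.57038529 -0.19018482  0.15      ]
[ 0.56711653 -0.18881699  0.15      ] pred px [[406.16292313 217.0812466 ]
 [408.18199031 185.07026324]] [[299.00518677 235.80157768]
 [327.04860579 234.16173213]]
[[ 0.6377 -0.1962  0.1971]
 [ 0.6118 -0.1935  0.2074]
 [ 0.6484 -0.1974  0.224 ]
 [ 0.627  -0.1951  0.1701]]
[[414.48553965 147.92019439]
 [414.71513679 158.95596068]
 [417.46677197 139.41510166]
 [411.67559154 155.94220084]]
[[355.94215741 218.9437516 ]
 [345.37560691 216.47564487]
 [360.72451743 210.61625667]
 [351.29341613 227.04092192]]
dark bbox [395 142] [431 175] [414.21343874 158.83399209]
dark bbox side [334 200] [359 232] [346.51298701 217.31168831]
```

Request:
carry_out(
  motion=[
    {"travel": [0.044, -0.055, 0.002], "turn": 0, "hand": 0},
    {"travel": [0.044, -0.055, 0], "turn": 0, "hand": 0},
    {"travel": [0.044, -0.055, 0], "turn": 0, "hand": 0},
    {"travel": [0.044, -0.055, 0], "turn": 0, "hand": 0},
    {"travel": [0.044, -0.055, 0], "turn": 0, "hand": 0},
    {"travel": [0.044, -0.055, 0], "turn": 0, "hand": 0},
    {"travel": [0.036, -0.052, 0], "turn": 0, "hand": 0},
    {"travel": [0, 0, 0], "turn": 0, "hand": 0},
  ],
)

```text
clock: 10.3
tool_pos: [0.6927, -0.1975, 0.4346]
tool_rot: [-179.8, -0.1, 172.1]
ft_force: [-1.4, 0.1, -0.1]
opening: 0.0001
grip_force: 0.0
```

Request:
carry_out(
  motion=[
    {"travel": [0, 0, -0.03], "turn": 0, "hand": 0},
    {"travel": [0, 0, -0.03], "turn": 0, "hand": 0},
    {"travel": [0, 0, -0.03], "turn": 0, "hand": 0},
    {"travel": [0, 0, -0.026], "turn": 0, "hand": 0},
    {"travel": [0, 0, 0], "turn": 0, "hand": 0},
    {"travel": [0, 0, 0], "turn": 0, "hand": 0},
    {"travel": [-0.02, 0.002, 0], "turn": 0, "hand": 0},
    {"travel": [-0.02, 0.002, 0], "turn": 0, "hand": 0},
  ],
)

```text
clock: 10.97
tool_pos: [0.6712, -0.1915, 0.3796]
tool_rot: [-180.0, 0.1, 172.3]
ft_force: [0.5, -0.2, -0.0]
opening: -0.0
grip_force: 0.0
```

Request:
carry_out(
  motion=[
    {"travel": [-0.016, 0.001, 0], "turn": 0, "hand": 0},
    {"travel": [-0.016, 0.001, 0], "turn": 0, "hand": 0},
    {"travel": [-0.016, 0.001, 0], "turn": 0, "hand": 0},
    {"travel": [-0.016, 0.001, 0], "turn": 0, "hand": 0},
    {"travel": [-0.016, 0.002, 0], "turn": 0, "hand": 0},
    {"travel": [-0.016, 0.002, 0], "turn": 0, "hand": 0},
    {"travel": [-0.016, 0.002, 0], "turn": 0, "hand": 0},
    {"travel": [-0.016, 0.002, 0], "turn": 0, "hand": 0},
  ],
)

```text
clock: 11.63
tool_pos: [0.608, -0.1867, 0.3824]
tool_rot: [-179.9, 0.5, 172.3]
ft_force: [7.9, -1.0, 25.1]
opening: -0.0002
grip_force: 3.9
```

Request:
carry_out(
  motion=[
    {"travel": [-0.014, 0.002, 0], "turn": 0, "hand": 0},
    {"travel": [-0.014, 0.002, 0], "turn": 0, "hand": 0},
    {"travel": [-0.014, 0.002, 0], "turn": 0, "hand": 0},
    {"travel": [-0.012, 0.002, 0], "turn": 0, "hand": 0},
    {"travel": [0, 0, 0], "turn": 0, "hand": 0},
    {"travel": [0, 0, 0], "turn": 0, "hand": 0},
    {"travel": [0, 0, 0], "turn": 0, "hand": 0},
    {"travel": [0, 0, 0], "turn": 0, "hand": 0},
  ],
)

```text
clock: 12.3
tool_pos: [0.5798, -0.1818, 0.3781]
tool_rot: [-180.0, -0.1, 172.3]
ft_force: [0.2, 0.2, -0.1]
opening: 0.0001
grip_force: 0.0
```

Request:
carry_out(
  motion=[
    {"travel": [0.02, 0, 0.04], "turn": 0, "hand": 0},
    {"travel": [0.02, 0, 0.06], "turn": 0, "hand": 0},
    {"travel": [0, 0, 0.07], "turn": 0, "hand": 100},
    {"travel": [0, 0, 0.03], "turn": 0, "hand": 100},
    {"travel": [0, 0.08, 0], "turn": 0, "hand": 100},
    {"travel": [0, 0.08, 0], "turn": 0, "hand": 100},
    {"travel": [0, 0.08, 0], "turn": 0, "hand": 100},
    {"travel": [0, 0.08, 0], "turn": 0, "hand": 100},
  ],
)

```text
clock: 12.97
tool_pos: [0.5996, -0.0205, 0.4785]
tool_rot: [-180.0, -0.0, 172.2]
ft_force: [0.5, 0.4, -0.2]
opening: 0.0724
grip_force: 0.0
```

Run:
```python
from h import *
import pickle
I={n:get_image(n) for n in("top","side")};pickle.dump(I,open("p3.pkl","wb"))
r=lambda x,w,h:cv2.resize(x,(w,h),interpolation=cv2.INTER_CUBIC)
cv2.imwrite("pics/p3.png",np.hstack([r(I["top"]["frame"][130:260,350:480],390,390),r(I["side"]["frame"][180:310,250:380],390,390)]))
```

```text
(no output)
```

View pics/p3.png

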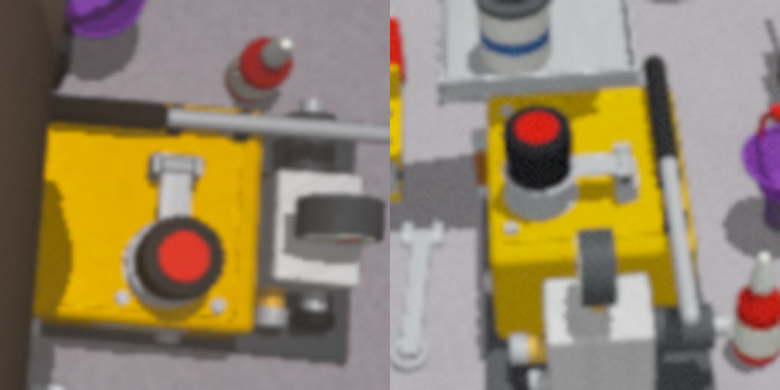

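The cap now lies closed over the neck: red disc at crop (184,257), top pixel (411.3,215.7).

Run:
```python
from h import *
import pickle
I=pickle.load(open("p3.pkl","rb"))
C=[]
for n,(x0,y0,x1,y1) in dict(top=(395,200,425,235),side=(285,212,312,235)).items():
    h=cv2.cvtColor(I[n]["frame"],cv2.COLOR_BGR2HSV);m=((h[...,0]<8)|(h[...,0]>172))&(h[...,1]>150)&(h[...,2]>100)
    p=np.argwhere(m[y0:y1,x0:x1])[:,::-1]+[x0,y0];c=p.mean(0);C.append(c);print(n,len(p),c,plane(I[n],c,.1985))
print(tri(I["top"],C[0],I["side"],C[1]))
o=get_obs();print(o["joint_pos"],o["tool_pos"],o["tool_rot"])
```

```text
top 242 [410.96694215 214.98347107] [ 0.49752748 -0.1825761   0.1985    ]
side 145 [298.44827586 222.0137931 ] [ 0.4981849 -0.182225   0.1985   ]
(array([ 0.49783064, -0.1825313 ,  0.19877204]), np.float64(0.0006524594372906105))
[-27.52922302  19.72632002  32.74750105  90.89181224 -11.23858353
  72.7594535   89.95355243] [ 0.60036824 -0.01334663  0.47759443] [ 1.79799916e+02 -1.27171461e-01  1.72899595e+02]
```

Request:
carry_out(
  motion=[
    {"travel": [-0.034, -0.056, -0.015], "turn": 0.03, "hand": 100},
    {"travel": [-0.034, -0.056, -0.015], "turn": 0.03, "hand": 100},
    {"travel": [-0.034, -0.056, -0.015], "turn": 0.03, "hand": 100},
    {"travel": [-0.034, -0.056, -0.015], "turn": 0.03, "hand": 100},
    {"travel": [-0.034, -0.056, -0.015], "turn": 0.03, "hand": 100},
    {"travel": [-0.034, -0.057, -0.015], "turn": 0.03, "hand": 100},
    {"travel": [0, 0, -0.02], "turn": 0, "hand": 100},
    {"travel": [0, 0, -0.02], "turn": 0, "hand": 100},
  ],
)

```text
clock: 13.73
tool_pos: [0.4967, -0.1928, 0.4135]
tool_rot: [-180.0, 0.0, -155.6]
ft_force: [0.6, 0.0, -0.5]
opening: 0.0852
grip_force: 0.0
```

Run:
```python
from h import *
o=get_obs();print(o["joint_pos"],o["tool_pos"],o["tool_rot"])
```

```text
[ -9.55704477  14.97475576  31.33588995 105.26915943  -8.74339277
  62.10963726 139.39738492] [ 0.49665078 -0.19284443  0.41348521] [-1.79977806e+02  1.98633737e-02 -1.55620123e+02]
```

Request:
carry_out(
  motion=[
    {"travel": [0.002, 0.02, 0], "turn": 0.03, "hand": 100},
    {"travel": [0, 0, 0], "turn": 0.03, "hand": 100},
    {"travel": [0, 0, 0], "turn": 0, "hand": 100},
    {"travel": [0, 0, 0], "turn": 0, "hand": 100},
    {"travel": [0, 0, -0.01], "turn": 0, "hand": 100},
    {"travel": [0, 0, -0.02], "turn": 0, "hand": 100},
    {"travel": [0, 0, -0.02], "turn": 0, "hand": 100},
    {"travel": [0, 0, 0], "turn": 0, "hand": 100},
  ],
)

```text
clock: 14.4
tool_pos: [0.4981, -0.1801, 0.3861]
tool_rot: [179.8, -0.2, -144.6]
ft_force: [0.2, 0.7, -0.1]
opening: 0.0855
grip_force: 0.0
```

Request:
carry_out(
  motion=[
    {"travel": [-0.001, -0.005, -0.02], "turn": 0, "hand": 100},
    {"travel": [0, 0, -0.02], "turn": 0, "hand": 100},
    {"travel": [0, 0, -0.02], "turn": 0, "hand": 100},
    {"travel": [0, 0, -0.02], "turn": 0, "hand": 100},
    {"travel": [0, 0, 0], "turn": 0, "hand": 100},
    {"travel": [0, 0, 0], "turn": 0, "hand": 100},
    {"travel": [0, 0, 0], "turn": 0, "hand": 100},
    {"travel": [0, 0, 0], "turn": 0, "hand": 100},
  ],
)

```text
clock: 15.07
tool_pos: [0.4984, -0.1831, 0.3492]
tool_rot: [-180.0, 0.0, -144.6]
ft_force: [-0.4, -0.6, 0.1]
opening: 0.0857
grip_force: 0.0
```

Request:
carry_out(
  motion=[
    {"travel": [0, 0, 0], "turn": 0, "hand": 50},
    {"travel": [0, 0, 0], "turn": 0, "hand": 50},
    {"travel": [0, 0, 0], "turn": 0, "hand": 50},
    {"travel": [0, 0, 0], "turn": 0, "hand": 50},
    {"travel": [0, 0, 0], "turn": 0, "hand": 50},
    {"travel": [0, 0, 0], "turn": 0, "hand": 50},
    {"travel": [0, 0, 0], "turn": 0, "hand": 50},
    {"travel": [0, 0, 0], "turn": 0, "hand": 50},
  ],
)

```text
clock: 15.73
tool_pos: [0.4984, -0.1831, 0.3488]
tool_rot: [-180.0, 0.0, -144.5]
ft_force: [0.3, -1.2, 0.2]
opening: 0.0558
grip_force: 64.1
```

Request:
carry_out(
  motion=[
    {"travel": [0, 0, -0.002], "turn": 0, "hand": 50},
    {"travel": [0, 0, -0.002], "turn": 0, "hand": 50},
    {"travel": [0, 0, -0.002], "turn": 0, "hand": 50},
    {"travel": [0, 0, 0], "turn": 0, "hand": 50},
    {"travel": [0, 0, 0], "turn": 0, "hand": 50},
    {"travel": [0, 0, 0], "turn": 0, "hand": 50},
    {"travel": [0, 0, 0], "turn": 0, "hand": 50},
    {"travel": [0, 0, 0], "turn": 0, "hand": 50},
  ],
)

```text
clock: 16.4
tool_pos: [0.4984, -0.1831, 0.3458]
tool_rot: [-180.0, 0.0, -144.5]
ft_force: [2.9, -2.3, 1.4]
opening: 0.0562
grip_force: 64.1
```

Request:
carry_out(
  motion=[
    {"travel": [0, 0, -0.002], "turn": 0, "hand": 50},
    {"travel": [0, 0, -0.002], "turn": 0, "hand": 50},
    {"travel": [0, 0, 0], "turn": 0, "hand": 50},
    {"travel": [0, 0, 0], "turn": 0, "hand": 50},
    {"travel": [0, 0, 0], "turn": 0, "hand": 50},
    {"travel": [0, 0, 0], "turn": 0, "hand": 50},
    {"travel": [0, 0, 0], "turn": 0, "hand": 50},
    {"travel": [0, 0, 0], "turn": 0, "hand": 50},
  ],
)

```text
clock: 17.07
tool_pos: [0.4984, -0.1831, 0.3438]
tool_rot: [-180.0, 0.0, -144.5]
ft_force: [4.5, -2.1, 0.5]
opening: 0.0559
grip_force: 64.1
```

Request:
carry_out(
  motion=[
    {"travel": [0, 0, -0.002], "turn": 0, "hand": 50},
    {"travel": [0, 0, -0.002], "turn": 0, "hand": 50},
    {"travel": [0, 0, 0], "turn": 0, "hand": 50},
    {"travel": [0, 0, 0], "turn": 0, "hand": 50},
    {"travel": [0, 0, 0], "turn": 0, "hand": 50},
    {"travel": [0, 0, 0], "turn": 0, "hand": 50},
    {"travel": [0, 0, 0], "turn": 0, "hand": 50},
    {"travel": [0, 0, 0], "turn": 0, "hand": 50},
  ],
)

```text
clock: 17.73
tool_pos: [0.4984, -0.1831, 0.3417]
tool_rot: [-180.0, 0.0, -144.5]
ft_force: [4.0, -2.7, 2.0]
opening: 0.0564
grip_force: 64.2
```

Request:
carry_out(
  motion=[
    {"travel": [0, 0, -0.002], "turn": 0, "hand": 50},
    {"travel": [0, 0, -0.002], "turn": 0, "hand": 50},
    {"travel": [0, 0, 0], "turn": 0, "hand": 50},
    {"travel": [0, 0, 0], "turn": 0, "hand": 50},
    {"travel": [0, 0, 0], "turn": 0, "hand": 50},
    {"travel": [0, 0, 0], "turn": 0, "hand": 50},
    {"travel": [0, 0, 0], "turn": 0, "hand": 50},
    {"travel": [0, 0, 0], "turn": 0, "hand": 50},
  ],
)

```text
clock: 18.4
tool_pos: [0.4984, -0.1832, 0.341]
tool_rot: [-180.0, 0.1, -144.5]
ft_force: [-0.2, -0.3, 13.6]
opening: 0.0561
grip_force: 66.2
```

Request:
carry_out(
  motion=[
    {"travel": [0, 0, -0.0007], "turn": -0.038, "hand": 50},
    {"travel": [0, 0, -0.0007], "turn": -0.038, "hand": 50},
    {"travel": [0, 0, -0.0007], "turn": -0.038, "hand": 50},
    {"travel": [0, 0, -0.0007], "turn": -0.038, "hand": 50},
    {"travel": [0, 0, -0.0007], "turn": -0.038, "hand": 50},
    {"travel": [0, 0, -0.0007], "turn": -0.038, "hand": 50},
    {"travel": [0, 0, -0.0007], "turn": -0.038, "hand": 50},
    {"travel": [0, 0, 0], "turn": 0, "hand": 50},
  ],
)

```text
clock: 19.07
tool_pos: [0.4983, -0.1827, 0.3384]
tool_rot: [179.9, 0.0, 167.1]
ft_force: [-0.4, 1.7, 18.3]
opening: 0.0561
grip_force: 66.3
```

Request:
carry_out(
  motion=[
    {"travel": [0, 0, -0.0006], "turn": -0.038, "hand": 50},
    {"travel": [0, 0, -0.0006], "turn": -0.038, "hand": 50},
    {"travel": [0, 0, -0.0007], "turn": -0.038, "hand": 50},
    {"travel": [0, 0, -0.0007], "turn": -0.038, "hand": 50},
    {"travel": [0, 0, -0.0007], "turn": -0.038, "hand": 50},
    {"travel": [0, 0, -0.0007], "turn": -0.038, "hand": 50},
    {"travel": [0, 0, -0.0007], "turn": -0.038, "hand": 50},
    {"travel": [0, 0, 0], "turn": 0, "hand": 50},
  ],
)

```text
clock: 19.73
tool_pos: [0.4988, -0.1823, 0.336]
tool_rot: [179.9, -0.1, 119.3]
ft_force: [0.4, 4.0, 19.3]
opening: 0.0559
grip_force: 66.5
```

Run:
```python
from h import *
o=get_obs();print(o["joint_pos"],o["tool_pos"],o["tool_rot"],o["ft_force"],o["torque"])
```

```text
[-23.84963099  24.87831532  51.01435193 111.37111985 -23.7966304
  54.78132496  67.95742639] [ 0.49879512 -0.18234525  0.33604847] [ 1.79863100e+02 -8.30477470e-02  1.19281464e+02] [ 0.37047309  3.97810973 19.33532892] [ 0.80227225 -0.0958425  -0.32858155]
```

Request:
carry_out(
  motion=[
    {"travel": [0, 0, -0.0006], "turn": -0.038, "hand": 50},
    {"travel": [0, 0, -0.0006], "turn": -0.038, "hand": 50},
    {"travel": [0, 0, -0.0007], "turn": -0.038, "hand": 50},
    {"travel": [0, 0, -0.0007], "turn": -0.038, "hand": 50},
    {"travel": [0, 0, -0.0007], "turn": -0.038, "hand": 50},
    {"travel": [0, 0, -0.0007], "turn": -0.038, "hand": 50},
    {"travel": [0, 0, 0], "turn": 0, "hand": 50},
    {"travel": [0, 0, 0], "turn": 0, "hand": 50},
  ],
)

```text
clock: 20.4
tool_pos: [0.4993, -0.1823, 0.3343]
tool_rot: [179.9, -0.2, 78.6]
ft_force: [2.3, 4.7, 19.3]
opening: 0.0558
grip_force: 66.8
```

Run:
```python
from h import *
o=get_obs();print(o["joint_pos"],o["torque"])
```

```text
[-30.1816694   29.788065    61.83430134 111.72765079 -31.56785718
  57.36445983  35.0872788 ] [ 0.80241887 -0.55650324 -0.05343991]
```

Request:
carry_out(
  motion=[
    {"travel": [0, 0, -0.0006], "turn": -0.025, "hand": 50},
    {"travel": [0, 0, -0.0006], "turn": -0.025, "hand": 50},
    {"travel": [0, 0, -0.0006], "turn": -0.025, "hand": 50},
    {"travel": [0, 0, -0.0005], "turn": -0.025, "hand": 50},
    {"travel": [0, 0, 0], "turn": 0, "hand": 50},
    {"travel": [0, 0, 0], "turn": 0, "hand": 50},
    {"travel": [0, 0, 0], "turn": 0, "hand": 50},
    {"travel": [0, 0, 0], "turn": 0, "hand": 50},
  ],
)

```text
clock: 21.07
tool_pos: [0.4995, -0.1826, 0.3336]
tool_rot: [179.9, -0.2, 60.7]
ft_force: [2.4, 3.4, 22.2]
opening: 0.0561
grip_force: 66.8
```

Run:
```python
from h import *
o=get_obs();print(o["joint_pos"],o["torque"])
```

```text
[-32.40396037  32.59051576  66.47946192 111.86013254 -35.42686339
  59.09065413  20.97289219] [ 0.71171322 -0.60957409 -0.03703384]
```

Request:
carry_out(
  motion=[
    {"travel": [0, 0, -0.0006], "turn": -0.025, "hand": 50},
    {"travel": [0, 0, -0.0006], "turn": -0.025, "hand": 50},
    {"travel": [0, 0, -0.0006], "turn": -0.025, "hand": 50},
    {"travel": [0, 0, -0.0005], "turn": -0.025, "hand": 50},
    {"travel": [0, 0, 0], "turn": -0.02, "hand": 50},
    {"travel": [0, 0, 0], "turn": 0, "hand": 50},
    {"travel": [0, 0, 0], "turn": 0, "hand": 50},
    {"travel": [0, 0, 0], "turn": 0, "hand": 50},
  ],
)

```text
clock: 21.73
tool_pos: [0.4996, -0.1829, 0.333]
tool_rot: [179.9, -0.3, 39.1]
ft_force: [1.7, 5.9, 28.5]
opening: 0.0564
grip_force: 67.4
```

Run:
```python
from h import *
o=get_obs();print(o["joint_pos"],o["torque"])
```

```text
[-34.56043534  36.45640872  71.87862015 111.96488479 -40.17248029
  61.76304752   4.04298055] [ 0.96949177 -0.44283011  0.00249012]
```

Request:
carry_out(
  motion=[
    {"travel": [0, 0, 0], "turn": 0, "hand": 100},
    {"travel": [0, 0, 0], "turn": 0, "hand": 100},
    {"travel": [0, 0, 0], "turn": 0, "hand": 100},
    {"travel": [0, 0, 0], "turn": 0, "hand": 100},
    {"travel": [0, 0, 0.02], "turn": 0, "hand": 100},
    {"travel": [0, 0, 0.04], "turn": 0, "hand": 100},
    {"travel": [0, 0, 0.07], "turn": 0, "hand": 100},
    {"travel": [0, 0, 0.07], "turn": 0, "hand": 100},
  ],
)

```text
clock: 22.4
tool_pos: [0.4977, -0.1828, 0.4314]
tool_rot: [-179.9, 0.2, 39.0]
ft_force: [1.4, 0.3, 0.7]
opening: 0.0851
grip_force: 0.0
```

Request:
carry_out(
  motion=[
    {"travel": [0, 0, 0.04], "turn": 0.03, "hand": 100},
    {"travel": [0, 0.06, 0], "turn": 0.03, "hand": 100},
    {"travel": [0, 0.08, 0], "turn": 0.03, "hand": 100},
    {"travel": [0, 0.08, 0], "turn": 0.03, "hand": 100},
    {"travel": [0, 0.08, 0], "turn": 0.03, "hand": 100},
    {"travel": [0, 0.06, 0], "turn": 0.03, "hand": 100},
    {"travel": [0, 0, 0], "turn": 0, "hand": 100},
    {"travel": [0, 0, 0], "turn": 0, "hand": 100},
  ],
)

```text
clock: 23.07
tool_pos: [0.4981, -0.001, 0.4508]
tool_rot: [-179.9, -0.0, 71.7]
ft_force: [0.4, -0.8, 0.3]
opening: 0.0853
grip_force: 0.0
```

Run:
```python
from h import *
I={n:get_image(n) for n in("top","side")}
C=[]
for n,(x0,y0,x1,y1) in dict(top=(395,200,425,235),side=(285,212,312,240)).items():
    h=cv2.cvtColor(I[n]["frame"],cv2.COLOR_BGR2HSV);m=((h[...,0]<8)|(h[...,0]>172))&(h[...,1]>150)&(h[...,2]>100)
    p=np.argwhere(m[y0:y1,x0:x1])[:,::-1]+[x0,y0];c=p.mean(0);C.append(c);print(n,len(p),c)
print(tri(I["top"],C[0],I["side"],C[1]))
r=lambda x,w,h:cv2.resize(x,(w,h),interpolation=cv2.INTER_CUBIC)
cv2.imwrite("pics/p4.png",np.hstack([r(I["top"]["frame"][120:260,180:500],480,210),r(I["side"]["frame"][140:300,240:400],210,210)]))
```

```text
top 238 [409.55462185 215.79411765]
side 147 [298.75510204 226.47619048]
(array([ 0.49773157, -0.18251276,  0.18349321]), np.float64(0.00099518823700956))
```

View pics/p4.png

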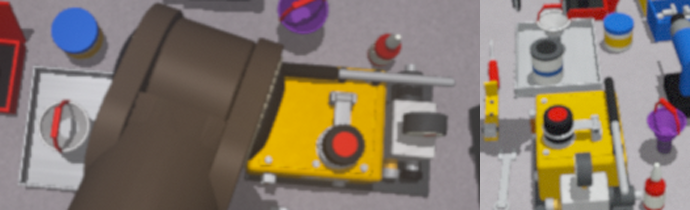

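The picture shows the cap seated and the strainer standing. Relative triangulation puts the cap top at about 33.2 mm, which is too close to 33.5. I'll regrip and tighten a bit more.

Request:
carry_out(
  motion=[
    {"travel": [0, -0.06, 0], "turn": 0.03, "hand": 100},
    {"travel": [0, -0.06, 0], "turn": 0.03, "hand": 100},
    {"travel": [0, -0.06, 0], "turn": 0.03, "hand": 100},
    {"travel": [0, -0.06, 0], "turn": 0.03, "hand": 100},
    {"travel": [0, -0.06, 0], "turn": 0.03, "hand": 100},
    {"travel": [0, -0.06, 0], "turn": 0.03, "hand": 100},
    {"travel": [0, 0, -0.06], "turn": 0, "hand": 100},
    {"travel": [0, 0, -0.04], "turn": 0, "hand": 100},
  ],
)

```text
clock: 23.83
tool_pos: [0.4965, -0.1877, 0.4003]
tool_rot: [179.9, 0.1, 103.4]
ft_force: [-0.0, 1.7, -0.3]
opening: 0.0855
grip_force: 0.0
```

Request:
carry_out(
  motion=[
    {"travel": [0, 0, 0], "turn": 0, "hand": 100},
    {"travel": [0, 0, 0], "turn": 0, "hand": 100},
    {"travel": [0, 0, 0], "turn": 0, "hand": 100},
    {"travel": [0, 0, 0], "turn": 0, "hand": 100},
    {"travel": [0, 0, 0], "turn": 0, "hand": 100},
    {"travel": [0, 0, 0], "turn": 0, "hand": 100},
    {"travel": [0, 0, 0], "turn": 0, "hand": 100},
    {"travel": [0, 0, 0], "turn": 0, "hand": 100},
  ],
)

```text
clock: 24.5
tool_pos: [0.4984, -0.1828, 0.4009]
tool_rot: [180.0, 0.0, 103.9]
ft_force: [0.1, 0.4, 0.2]
opening: 0.0852
grip_force: 0.0
```

Position is good. I'll lower to z ≈ 0.333 and grip.

Request:
carry_out(
  motion=[
    {"travel": [0, 0, -0.03], "turn": 0, "hand": 100},
    {"travel": [0, 0, -0.04], "turn": 0, "hand": 100},
    {"travel": [0, 0, -0.04], "turn": 0, "hand": 100},
    {"travel": [0, 0, -0.026], "turn": 0, "hand": 100},
    {"travel": [0, 0, 0], "turn": 0, "hand": 100},
    {"travel": [0, 0, 0], "turn": 0, "hand": 100},
    {"travel": [0, 0, 0], "turn": 0, "hand": 100},
    {"travel": [0, 0, 0], "turn": 0, "hand": 80},
  ],
)

```text
clock: 25.17
tool_pos: [0.4986, -0.1834, 0.3337]
tool_rot: [179.9, 0.0, 103.8]
ft_force: [0.1, 0.1, 0.4]
opening: 0.0756
grip_force: 0.0
```

Request:
carry_out(
  motion=[
    {"travel": [0, 0, 0], "turn": 0, "hand": 50},
    {"travel": [0, 0, 0], "turn": 0, "hand": 50},
    {"travel": [0, 0, 0], "turn": 0, "hand": 50},
    {"travel": [0, 0, 0], "turn": 0, "hand": 50},
    {"travel": [0, 0, 0], "turn": 0, "hand": 50},
    {"travel": [0, 0, 0], "turn": 0, "hand": 50},
    {"travel": [0, 0, 0], "turn": 0, "hand": 50},
    {"travel": [0, 0, 0], "turn": 0, "hand": 50},
  ],
)

```text
clock: 25.83
tool_pos: [0.4991, -0.183, 0.3339]
tool_rot: [179.8, 0.0, 103.9]
ft_force: [0.8, 1.4, 7.3]
opening: 0.0564
grip_force: 61.9
```

Request:
carry_out(
  motion=[
    {"travel": [0, 0, -0.0005], "turn": -0.025, "hand": 50},
    {"travel": [0, 0, -0.0005], "turn": -0.025, "hand": 50},
    {"travel": [0, 0, -0.0005], "turn": -0.025, "hand": 50},
    {"travel": [0, 0, -0.0005], "turn": -0.025, "hand": 50},
    {"travel": [0, 0, -0.0005], "turn": -0.025, "hand": 50},
    {"travel": [0, 0, -0.0005], "turn": -0.025, "hand": 50},
    {"travel": [0, 0, 0], "turn": 0, "hand": 50},
    {"travel": [0, 0, 0], "turn": 0, "hand": 50},
  ],
)

```text
clock: 26.5
tool_pos: [0.4991, -0.183, 0.3328]
tool_rot: [179.8, -0.1, 76.9]
ft_force: [-1.8, 2.9, 13.5]
opening: 0.0561
grip_force: 63.3
```

Run:
```python
from h import *
o=get_obs();print(o["joint_pos"],o["torque"])
```

```text
[-31.08176815  31.00303462  63.74294451 111.86532786 -33.20322082
  57.86775782  34.9917763 ] [0.65979898 0.41357272 0.08781875]
```

Request:
carry_out(
  motion=[
    {"travel": [0, 0, 0], "turn": 0, "hand": 100},
    {"travel": [0, 0, 0], "turn": 0, "hand": 100},
    {"travel": [0, 0, 0], "turn": 0, "hand": 100},
    {"travel": [0, 0, 0], "turn": 0, "hand": 100},
    {"travel": [0, 0, 0.02], "turn": 0, "hand": 100},
    {"travel": [0, 0, 0.04], "turn": 0, "hand": 100},
    {"travel": [0, 0, 0.07], "turn": 0, "hand": 100},
    {"travel": [0, 0, 0.07], "turn": 0, "hand": 100},
  ],
)

```text
clock: 27.17
tool_pos: [0.4977, -0.1832, 0.4323]
tool_rot: [-179.9, 0.0, 76.8]
ft_force: [1.3, -0.0, -0.8]
opening: 0.0855
grip_force: 0.0
```

Request:
carry_out(
  motion=[
    {"travel": [0, 0, 0.04], "turn": 0, "hand": 100},
    {"travel": [0, 0.06, 0], "turn": 0, "hand": 100},
    {"travel": [0, 0.08, 0], "turn": 0, "hand": 100},
    {"travel": [0, 0.08, 0], "turn": 0, "hand": 100},
    {"travel": [0, 0.08, 0], "turn": 0, "hand": 100},
    {"travel": [0, 0.06, 0], "turn": 0, "hand": 100},
    {"travel": [0, 0, 0], "turn": 0, "hand": 100},
    {"travel": [0, 0, 0], "turn": 0, "hand": 100},
  ],
)

```text
clock: 27.83
tool_pos: [0.4983, -0.001, 0.4514]
tool_rot: [-180.0, 0.0, 77.1]
ft_force: [-0.7, -0.1, 0.0]
opening: 0.0853
grip_force: 0.0
```

Run:
```python
from h import *
I={n:get_image(n) for n in("top","side")}
C=[]
for n,(x0,y0,x1,y1) in dict(top=(395,200,425,235),side=(285,212,312,240)).items():
    h=cv2.cvtColor(I[n]["frame"],cv2.COLOR_BGR2HSV);m=((h[...,0]<8)|(h[...,0]>172))&(h[...,1]>150)&(h[...,2]>100)
    p=np.argwhere(m[y0:y1,x0:x1])[:,::-1]+[x0,y0];c=p.mean(0);C.append(c);print(n,len(p),c)
print(tri(I["top"],C[0],I["side"],C[1]))
```

```text
top 239 [409.36401674 215.91213389]
side 144 [298.72916667 226.9375    ]
(array([ 0.49762145, -0.18242291,  0.18184083]), np.float64(0.0009644509768067725))
```

The cap has dropped 16.9 mm in all, so it sits at about 31.6–32.1 mm, at its stop and tight. I'll hand in.

```bash
python3 -c "
from h import *
print(sign_off())"
```

```text
the job is handed in; nothing more can be done
None
```

The job is handed in: the strainer stands upright in the tray's free part, and the filler cap is closed and screwed down to about 32 mm above the rim by camera (limit 33.5 mm); no verdict was returned.

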